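# Shim up the end float on a setting jig and hold the pack nipped

### The job

Take up the end float in the jig: put the steel spacer rings flat over the piston's hub, one on another, until the clamp arm pulled down on them nips the pack instead of closing on its stop, and use no more rings than that takes. Finish with your grip on the arm's black handle, holding the arm pressed down firmly on the pack, and do not let go. Leave the other parts on the bench where they are.

Things in the scene. Friction and masses are not known exactly. Their poses are not given: they have to be found in the camera images.
- jig: grey cast base of the setting jig, 240 x 150 x 22 mm, bolted down. Origin on the bench directly under the hub axis; its x points from the hub towards the hinge, z up. Along its x: hub axis at 0, clevis and hinge pin at +100 mm (pin 95 mm above the bench, parallel to y), a stop screw at -78 mm (86 mm tall). The base reaches from -90 to +150 mm in x, +-75 mm in y
- hub_axis (a point): point on the vertical hub axis, 83 mm above the bench: the height of the undersides of the fork's two brass shoes when the arm is down on its stop
- bore (a point): point on the hub axis 27 mm above the bench, at the jig's bore. In it stands the job: an aluminium piston dish (120 mm across) with a 48 mm boss; the boss's flat top is the seat for the spacers. Above it the steel hub: 26 mm diameter, 37 mm tall, 5 mm chamfered tip. The seat is 55 to 80 mm above the bench, not reported: feel or see it. The dish's rim is 10 mm below the seat
- clamp_hinge (a joint): hinge of the clamp arm, rad: 0 = level, down on its stop; 1.65 = wide open, standing nearly upright, where its spring holds it at the start and to which it springs back when let go (about 2 to 3 N at the handle keeps it down). With the arm at angle q the shoes stand about 100 mm x sin(q) above their stop height
- clamp: the steel clamp arm: a fork, that is a loop with a 34 mm wide opening that passes around the hub, with two brass shoes beneath it that come down on the spacer ring either side of the hub. The shoes lie 100 mm from the hinge pin. Origin on the hinge pin, y along the pin; its -x points along the arm to the handle
- shoes (a point): midway between the undersides of the two brass shoes, on the arm
- handle: black revolving grip at the end of the clamp arm, a 24 mm thick, 74 mm long roller that turns freely on its pin. Origin at its middle: 210 mm from the hinge pin and 45 mm to the jig's +y side of the arm; its y runs along the roller, parallel to the hinge pin. With the arm down it is 95 mm above the bench, 110 mm from the hub axis towards the jig's -x; with the arm open about 0.30 m above the bench
- spacer1: bright steel spacer ring lying flat: 56 mm outside, 31 mm hole, 10 mm thick, about 0.13 kg; four alike. Origin at the centre of its underside, z along its axis
- spacer2: bright steel spacer ring lying flat: 56 mm outside, 31 mm hole, 10 mm thick, about 0.13 kg; four alike. Origin at the centre of its underside, z along its axis
- spacer3: bright steel spacer ring lying flat: 56 mm outside, 31 mm hole, 10 mm thick, about 0.13 kg; four alike. Origin at the centre of its underside, z along its axis
- spacer4: bright steel spacer ring lying flat: 56 mm outside, 31 mm hole, 10 mm thick, about 0.13 kg; four alike. Origin at the centre of its underside, z along its axis
- bush: brass flanged bush standing on its flange, 42 mm across, 34 mm tall; bystander. Origin at the centre of its underside
- nut: dark steel hexagon nut, 41 mm across flats, 24 mm thick, lying flat; bystander. Origin at the centre of its underside
- drum: dark steel open cup (clutch drum), 104 mm across, 70 mm tall; bystander. Origin at the centre of its underside
- valve_spring: coil spring standing on end, 38 mm across, 85 mm tall; bystander. Origin at the centre of its underside
- con_rod: aluminium connecting rod lying flat, 190 mm long, origin at the big end; bystander
- spare_piston: second aluminium piston dish, 120 mm across, lying loose on the bench away from the jig; bystander. Origin at the centre of its underside
- spanner: steel spanner, 180 mm long, lying flat; bystander. Origin at the centre of its underside
There are look-alikes about, which are no part of the job. Leave any green or pink look-alike of the spacer3 alone.

How it is judged:
By the outcome, as a careful person would: the job done as asked, in the order asked, and still so for the second after the job is handed in, while the arm keeps its last pose, push and grip.
It also fails if it takes over 72 s, if anything falls off the work surface, if the arm or the gripper's body presses on something with over 40 N, if the wrist force passes 120 N, or if a joint passes its speed limit or range.

### The arm

A 6-joint arm with a two-finger parallel gripper is mounted at the origin on the work surface. World frame = base frame: x ahead of the robot, y to its left, z up, the work surface at z = 0. Lengths are in m, angles in rad, forces in N, time in s.
With the tool pointing down it reaches from about 0.35 to 0.775 m from the base axis. Payload 7.3 kg.
Tool frame: the origin (TCP) lies at the very end of the fingers, on their centre line; the grasp point (between the pads) lies 19 mm behind it; x points along the fingers, y is the direction in which the jaws open and shut, and the axes are right-handed (so a half turn about x gives the same grasp; the last joint's range is limited). The gripper opens to 92 mm and grips with 3 to 60 N. Pads are 19 mm wide; open, the fingers measure 130 mm over their backs; the gripper's body (75 mm by 190 mm) begins 47 mm behind the grasp point.
Start: joints at [-1.492, 0.342, 1.524, -0, 1.275, -0.146], TCP at [0.117, -0.512, 0.227] pointing down, gripper open.
Joint ranges: [-2.53, 2.53], [-0.77, 2.02], [0.04, 2.7], [-1, 4.14], [0.28, 2.66], [-3.11, 3.11]. Speed limits (rad/s): [2.57, 2.57, 3.14, 3.14, 3.14, 3.14].

### API

Orientations are given as [roll, pitch, yaw] about the fixed x, y, z axes, in that order (R = Rz(yaw) Ry(pitch) Rx(roll)).
In Python, from cell import robot gives the robot as it stands.
- The arm moves only by the tool play_rows, never from a script. Its argument "moves" is a list that holds one entry, the list of rows, each a list of 5 numbers: the shift along the tool's x, y, z in m, then the turn about the tool's x in degrees, then the opening, from -1 (shut) to 1 (fully open), so that 0 is half open. A call has exactly 10 rows; each row shifts and turns the pose as measured when the row begins, along the tool's axes as they then stand; what a row does not reach is not made up. A row lasts 1/10 s, in which the tool goes at most 50 mm and 8.59 degrees, less where a joint would pass 70% of its speed; a pose out of reach is approached as far as the arm can. A call with a gripper value outside its range is refused whole. The fingers move at their own pace and stop on an object; "grip_force" is the grip in N (left out, the last holds). Time passes only in rows, so rows that do not move let the fingers close, or fill a call up. It gives the time, the measured TCP pose, the force and the opening at its end, in the units of the state.
- robot.observe(): the state, without advancing time (a new reading comes with each control period).
- robot.read_camera(name): name is "side" or "top"; returns the picture (384x512x3 uint8, red, green, blue); there is no depth.
- robot.get_calibration(name): a dict with "mtx" (3x3 intrinsics, pixels), "k1" (the pictures are not rectified: a ray, as slopes to the right and down, at radius r is drawn at 1 + k1 r^2 times it, then the intrinsics apply), "view" (4x4, takes a point from world to camera coordinates). Camera axes: x right, y up, looking along -z (the intrinsics and any distortion apply to the point x, -y, -z); pixel columns grow to the right and rows downward; lengths in m; the calibration is good to about 2 mm. A picture is of the moment at which its call begins. get_calibration takes no time and is no camera call.
- robot.hand_in(): hands the job in, once; it reports no verdict.
Trained networks look in the newest picture that a camera, given by its name, has taken for a name from the list of things; names that differ only in an ending like _2 or _b are one class to them, and where a whole thing is asked for, a point or a joint stands for the part that bears it (a point fixed in the world has none). Each returns a list of dicts, best first, with "score" (0 to 1); they miss things now and then, are a little off and sometimes report something else, mostly with a low value. They report only what shows in the picture. A call takes as long as a camera call. They do not tell look-alikes from the thing itself.
- robot.spot_in(camera, label): "point" ([column, row] in pixels, amid what is visible of it).
The state is a dict: "time": time; "qpos": joint angles; "qvel": joint speeds; "joint_efforts": joint torques, N m; "tool_pos": TCP position; "tool_rot": TCP orientation; "contact_force": force on the tool from outside, world axes, zero at the start; "torque": the same for the moment, N m; "opening": finger opening in m.
Only numpy, scipy, OpenCV 4.12 (cv2) and the standard library are available. Lean on these libraries where they do the work, as an engineer would, in place of code of your own. Each camera call takes 0.05 s, during which the arm holds its last target.

## Working session

There is one attempt and no reset: what is moved stays moved. The work goes in short steps, Python scripts to look and compute and a tool call to move; the robot and the scene stay as the last step left them, time stands still between calls to the robot, and variables do not carry over. Pictures are saved under pics/ and viewed, and the job is handed in when it is done.

Besides the shell and the picture viewer there is one more tool, called after "Call:" as name([rows], argument=value, ...), one row to a line, values as JSON. play_rows: Moves the arm, as the interface text tells. Its arguments: {"type":"object","properties":{"moves":{"type":"array"},"grip_force":{"type":"number"}},"required":["moves"]}

```bash
ls -la; mkdir -p pics
python3 - <<'E'
from cell import robot
import cv2,numpy as np
print(robot.observe())
for c in ["side","top"]:
    im=robot.read_camera(c); cv2.imwrite(f"pics/{c}0.png",im[:,:,::-1])
    print(c,robot.get_calibration(c))
    for l in ["jig","bore","clamp","shoes","handle","spacer1","bush","nut","hub_axis","spare_piston"]:
        try: print(l,[(np.round(d["point"]).tolist(),round(d["score"],2)) for d in robot.spot_in(c,l)])
        except Exception as e: print(l,e)
E
```

```text
total 12
drwxr-xr-x  3 agent agent 4096 Dec  7 15:36 .
drwxr-xr-x 23 root  root  4096 Dec  7 15:36 ..
drwxr-xr-x  2 agent agent 4096 Dec  7 15:36 pics
{'time': 0.0, 'qpos': array([-1.49200107e+00,  3.42718568e-01,  1.52505637e+00, -7.74675478e-06,
        1.27535223e+00, -1.46027606e-01]), 'qvel': array([-2.31842227e-05, -1.03316619e-04, -4.17969591e-04,  6.08994095e-04,
       -1.06560057e-03, -1.43004760e-03]), 'joint_efforts': array([-3.35640041e-03, -4.31246674e+01, -2.44223464e+01,  7.15253293e-02,
        5.60526608e-02, -1.22711663e-04]), 'tool_pos': array([ 0.11701267, -0.51137155,  0.22603337]), 'tool_rot': array([-1.71199664,  1.56926179,  1.65442114]), 'contact_force': array([0.25705157, 0.08968311, 1.17433074]), 'torque': array([ 7.89798561e-05,  1.74500407e-02, -2.41526161e-02]), 'opening': 0.09206255460928256}
side {'mtx': array([[380.22202013,   0.        , 248.23137766],
       [  0.        , 380.22202013, 189.55149132],
       [  0.        ,   0.        ,   1.        ]]), 'k1': -0.033340151765660915, 'view': array([[ 0.87256541, -0.48846622, -0.00550956, -0.48818917]
[... 904 characters left out ...]
([[-0.02338216, -0.99969513,  0.00793251, -0.00543325],
       [ 0.99365395, -0.02236616,  0.1102342 , -0.57904937],
       [-0.11002317,  0.01045969,  0.99387398, -1.42025686],
       [ 0.        ,  0.        ,  0.        ,  1.        ]])}
jig [([192.0, 208.0], 0.58)]
bore [([196.0, 207.0], 0.62), ([137.0, 242.0], 0.22)]
clamp [([174.0, 206.0], 0.82), ([240.0, 136.0], 0.3)]
shoes [([176.0, 209.0], 0.87), ([196.0, 210.0], 0.29)]
handle [([173.0, 220.0], 0.63)]
spacer1 [([319.0, 176.0], 0.61)]
bush [([282.0, 225.0], 0.45)]
nut [([279.0, 190.0], 0.65)]
hub_axis [([194.0, 208.0], 0.93), ([280.0, 191.0], 0.32), ([135.0, 240.0], 0.29)]
spare_piston [([124.0, 186.0], 0.92), ([323.0, 217.0], 0.54)]
```

Run:
```python
import cv2
a=cv2.imread("pics/side0.png")
cv2.imwrite("pics/side0b.png",cv2.resize(a,(800,600),interpolation=cv2.INTER_CUBIC))
cv2.imwrite("pics/side0c.png",cv2.resize(a[215:345,210:420],None,fx=3.8,fy=3.8,interpolation=cv2.INTER_CUBIC))
a=cv2.imread("pics/top0.png")
cv2.imwrite("pics/top0b.png",cv2.resize(a,(800,600),interpolation=cv2.INTER_CUBIC))
```

```text
(no output)
```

View pics/side0b.png

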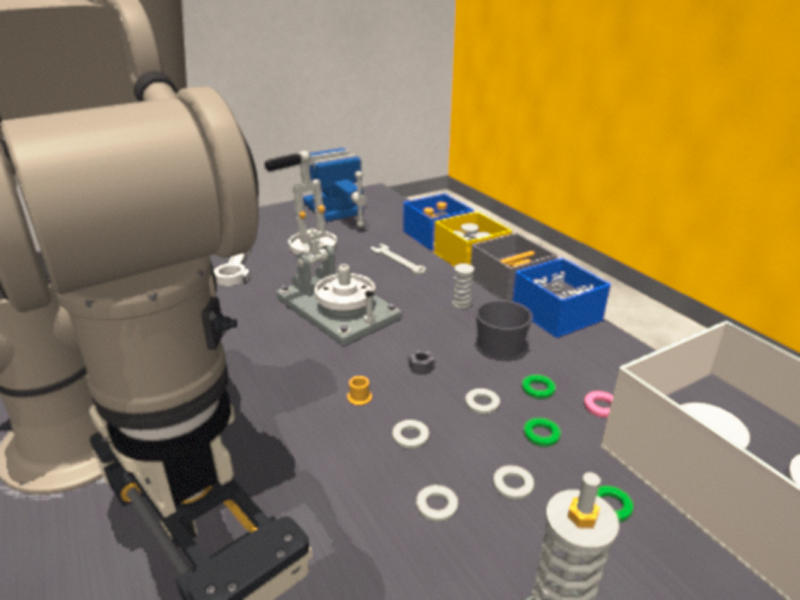

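View pics/side0c.png

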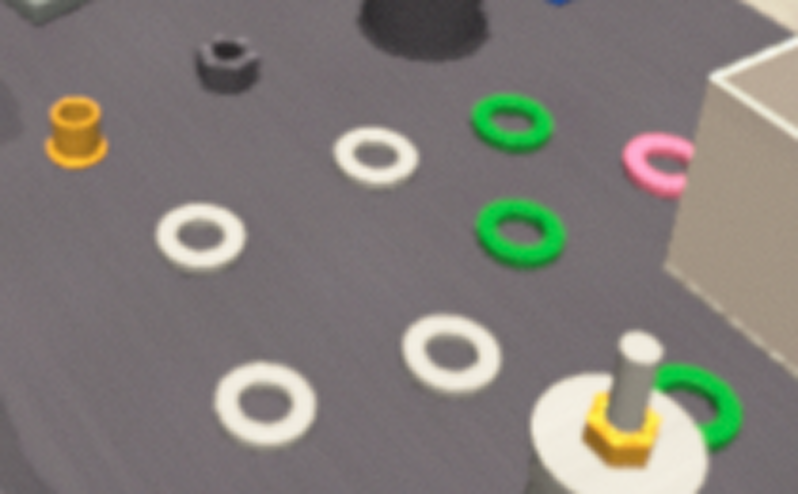

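View pics/top0b.png

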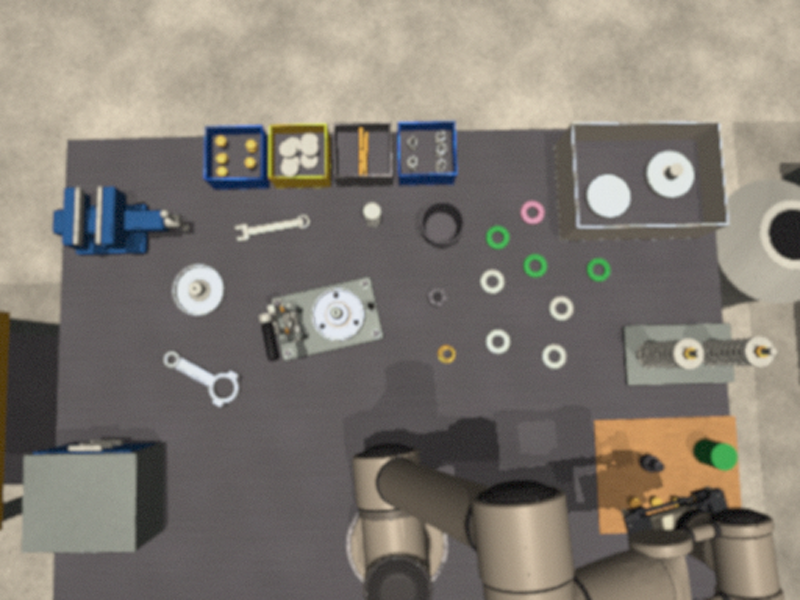

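```bash
cat > h.py <<'E'
from cell import robot
import cv2,numpy as np
from scipy.spatial.transform import Rotation as R
C={c:robot.get_calibration(c) for c in("side","top")}
def proj(c,P):
    k=C[c];p=k["view"]@np.append(P,1);x,y=p[0]/-p[2],-p[1]/-p[2];s=1+k["k1"]*(x*x+y*y)
    m=k["mtx"];return np.array([m[0,0]*x*s+m[0,2],m[1,1]*y*s+m[1,2]])
def ray(c,uv):
    k=C[c];d=np.array([k["k1"],0,0,0,0.])
    x,y=cv2.undistortPoints(np.array([[uv]],float),k["mtx"],d,None,None)[0,0]
    V=k["view"];Rm=V[:3,:3];o=-Rm.T@V[:3,3];return o,Rm.T@np.array([x,-y,-1])
def onz(c,uv,z):
    o,d=ray(c,uv);return o+d*(z-o[2])/d[2]
def tri(u1,u2):
    A=[];b=[]
    for c,u in(("side",u1),("top",u2)):
        o,d=ray(c,u);d/=np.linalg.norm(d);M=np.eye(3)-np.outer(d,d);A.append(M);b.append(M@o)
    return np.linalg.lstsq(np.vstack(A),np.hstack(b),rcond=None)[0]
def st():
    s=robot.observe();Rm=R.from_euler("xyz",s["tool_rot"]).as_matrix()
    return s,Rm
E
python3 - <<'E'
from h import *
t=cv2.imread("pics/top0.png").astype(int);s=cv2.imread("pics/side0.png").astype(int)
f=512/800
for nm,im,seeds in(("top",t,[(492,281),(561,308),(498,341),(554,355)]),("side",s,[(482,400),(513,481),(410,433),(437,502)])):
    m=((im.min(2)>140)).astype(np.uint8)
    n,lab,stt,cen=cv2.connectedComponentsWithStats(m)
    for sd in seeds:
        p=np.array(sd)*f
        # choose component nearest of size 20+
        best=min((i for i in range(1,n) if stt[i,4]>20),key=lambda i:np.hypot(*(cen[i]-p)))
        pts=cv2.findContours((lab==best).astype(np.uint8),cv2.RETR_EXTERNAL,cv2.CHAIN_APPROX_NONE)[0][0]
        e=cv2.fitEllipse(pts)
        # weighted centroid
        print(nm,sd,stt[best],np.round(cen[best],1),np.round(e[0],1),np.round(e[1],1),"z=.01/.005:",onz(nm,e[0],.009)[:2].round(4),onz(nm,cen[best],.009)[:2].round(4))
print(tri((200,181),(194,208)),tri((181,108),(173,220)),tri((192,119),(176,209)))
E
python3 - <<'E'
import cv2
a=cv2.imread("pics/top0.png")
cv2.imwrite("pics/top0j.png",cv2.resize(a[165:245,155:255],None,fx=7,fy=7,interpolation=cv2.INTER_CUBIC))
a=cv2.imread("pics/side0.png")
cv2.imwrite("pics/side0j.png",cv2.resize(a[90:225,165:265],None,fx=4.4,fy=4.4,interpolation=cv2.INTER_CUBIC))
E
```

```text
top (492, 281) [307 173  16  15 147] [314.8 179.8] [314.8 179.8] [14.3 14.8] z=.01/.005: [ 0.6035 -0.2409] [ 0.6035 -0.2409]
top (561, 308) [352 190  15  15 142] [358.8 197. ] [358.9 197. ] [14.2 14.7] z=.01/.005: [ 0.5355 -0.4029] [ 0.5354 -0.4026]
top (498, 341) [311 211  16  16 150] [318.2 218.3] [318.2 218.2] [14.6 14.9] z=.01/.005: [ 0.4604 -0.2481] [ 0.4603 -0.2481]
top (554, 355) [347 220  15  16 147] [354.1 227.7] [354.1 227.7] [14.6 15.1] z=.01/.005: [ 0.4224 -0.3795] [ 0.4224 -0.3793]
side (482, 400) [297 248  23  16 227] [308.3 255.4] [308.3 255.4] [14.9 21.6] z=.01/.005: [ 0.6025 -0.2405] [ 0.6025 -0.2403]
side (513, 481) [316 297  26  22 348] [328.3 307.4] [328.3 307.4] [19.7 26. ] z=.01/.005: [ 0.535  -0.4026] [ 0.5349 -0.4026]
side (410, 433) [251 268  24  18 274] [262.3 276.4] [262.3 276.5] [17.1 23.1] z=.01/.005: [ 0.4595 -0.2481] [ 0.4595 -0.248 ]
side (437, 502) [266 310  27  23 386] [279.2 320.7] [279.2 320.7] [21.7 26.5] z=.01/.005: [ 0.4215 -0.3801] [ 0.4215 -0.38  ]
[0.50042296 0.20684944 0.04223569] [0.45862259 0.23063942 0.29072094] [0.49195155 0.22985457 0.25056109]
```

View pics/top0j.png

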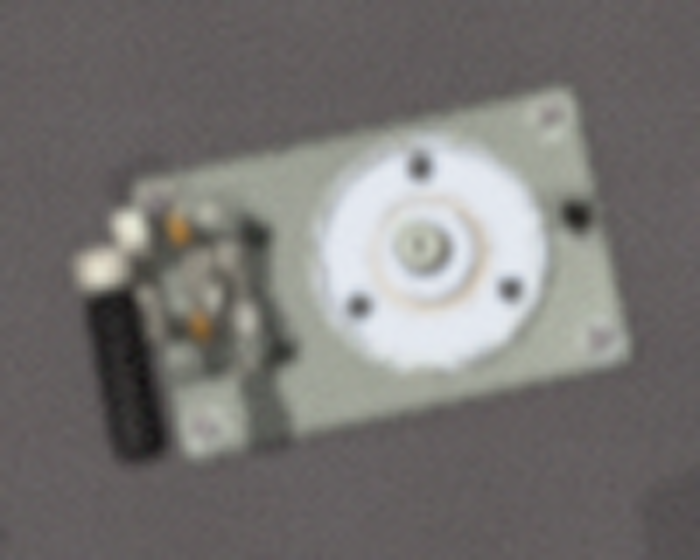

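View pics/side0j.png

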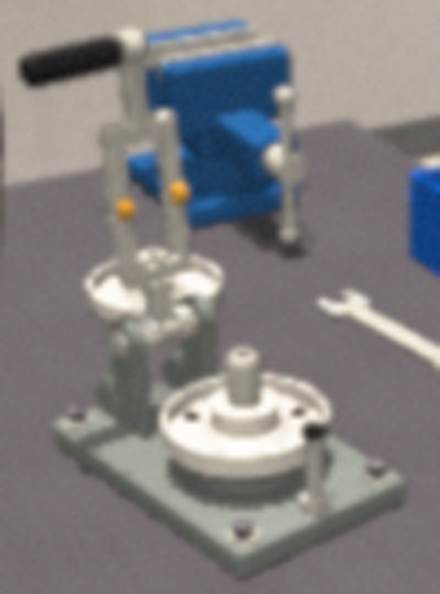

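```bash
cat > fit.py <<'E'
from h import *
from scipy.optimize import least_squares
T=lambda x,y:(((x+.5)/7-.5)+155,((y+.5)/7-.5)+165)
S=lambda x,y:(((x+.5)/4.4-.5)+165,((y+.5)/4.4-.5)+90)
obs=[("top",T(570,88),(-90,-75,22)),("top",T(630,358),(-90,75,22)),("top",T(195,460),(150,75,22)),("top",T(140,185),(150,-75,22)),
("side",S(407,478),(-90,-75,22)),("side",S(240,560),(-90,75,22)),("side",S(55,428),(150,75,22)),
("top",T(577,215),(-78,0,84)),("side",S(316,430),(-78,0,84)),
("top",T(422,247),(0,0,"s")),("side",S(243,355),(0,0,"s")),
("top",T(437,248),(0,0,"r")),("side",S(245,418),(0,0,"r"))]
def res(p,full=False):
    x,y,a,s=p;r=[]
    for c,uv,P in obs:
        z=P[2]
        if z=="s":z=s*1000+36
        if z=="r":z=s*1000-9
        w=np.array([x+np.cos(a)*P[0]/1e3-np.sin(a)*P[1]/1e3,y+np.sin(a)*P[0]/1e3+np.cos(a)*P[1]/1e3,z/1e3])
        r.append(proj(c,w)-uv)
    return np.array(r) if full else np.hstack(r)
o=least_squares(res,[.5,.15,1.77,.065],x_scale=[.01,.01,.1,.01],loss="soft_l1")
print(o.x,np.degrees(o.x[2]));print(res(o.x,True).round(2))
x,y,a,s=o.x
for n,P in(("handle_open",(100-210*np.cos(1.65),45,95+210*np.sin(1.65))),("handle_dn",(-110,45,95))):
    print(n,x+np.cos(a)*P[0]/1e3-np.sin(a)*P[1]/1e3,y+np.sin(a)*P[0]/1e3+np.cos(a)*P[1]/1e3,P[2])
E
python3 fit.py; python3 -c "
from h import *
s,Rm=st();print(Rm.round(3))"
```

```text
[0.52914924 0.12174837 1.77257364 0.0737131 ] 101.56098866849572
[[ 0.85 -0.65]
 [ 1.26  0.49]
 [-0.97  0.61]
 [-1.43 -0.11]
 [ 0.49  0.11]
 [ 0.4  -0.83]
 [-0.84 -1.25]
 [ 0.5   0.17]
 [-0.1   0.4 ]
 [ 0.27 -0.05]
 [ 0.29  0.72]
 [-0.7   0.8 ]
 [ 0.45 -0.87]]
handle_open 0.4616912069752042 0.2269793634537069 304.34165597532296
handle_dn 0.5071074017309285 0.00496156524785678 95
[[ 0.     0.223 -0.975]
 [-0.    -0.975 -0.223]
 [-1.     0.    -0.   ]]
```

```bash
cat >> h.py <<'E'
def plan(tgt,n,head=None,dec=3):
    """rows (tool frame) from the pose measured now to tgt xyz, heading of tool y in deg"""
    s,Rm=st();p=s["tool_pos"];h0=np.degrees(np.arctan2(Rm[1,1],Rm[0,1]))
    dh=0 if head is None else (head-h0+180)%360-180
    step=(np.array(tgt)-p)/n;M=Rm.copy();out=[]
    for i in range(n):
        v=M.T@step;out.append([round(float(k),dec) for k in v]+[round(-dh/n,1)])
        M=M@R.from_euler("x",-dh/n,degrees=True).as_matrix()
    print("at",p.round(4),"head",round(h0,2),"F",s["contact_force"].round(1),"open",round(s["opening"],4),"t",round(s["time"],2),"q6",s["qpos"][5].round(2))
    for o in out:print(o)
E
python3 -c "
from h import *
plan((.46,-.248,.12),9)"
```

```text
at [ 0.117  -0.5118  0.2267] head -77.12 F [-0.1  0.1  0.5] open 0.0922 t 1.1 q6 -0.15
[0.012, -0.02, -0.044, 0.0]
[0.012, -0.02, -0.044, 0.0]
[0.012, -0.02, -0.044, 0.0]
[0.012, -0.02, -0.044, 0.0]
[0.012, -0.02, -0.044, 0.0]
[0.012, -0.02, -0.044, 0.0]
[0.012, -0.02, -0.044, 0.0]
[0.012, -0.02, -0.044, 0.0]
[0.012, -0.02, -0.044, 0.0]
```

Call:
play_rows([
  [[0.012,-0.02,-0.043,0,1],[0.012,-0.02,-0.043,0,1],[0.012,-0.02,-0.043,0,1],[0.012,-0.02,-0.043,0,1],[0.012,-0.02,-0.043,0,1],[0.012,-0.02,-0.043,0,1],[0.012,-0.02,-0.043,0,1],[0.012,-0.02,-0.043,0,1],[0.012,-0.02,-0.043,0,1],[0,0,0,0,1]],
], grip_force=30)

```text
time: 2.1
tool_pos: [0.4637, -0.247, 0.1154]
tool_rot: [1.645, 1.562, -1.279]
contact_force: [0.3, -0.6, -0.4]
opening: 0.0917
```

```bash
python3 -c "
from h import *
plan((.46,-.248,.003),9)"
```

```text
at [ 0.4637 -0.247   0.1154] head -77.51 F [ 0.3 -0.6 -0.4] open 0.0917 t 2.1 q6 0.72
[0.012, -0.0, 0.0, 0.0]
[0.012, -0.0, 0.0, 0.0]
[0.012, -0.0, 0.0, 0.0]
[0.012, -0.0, 0.0, 0.0]
[0.012, -0.0, 0.0, 0.0]
[0.012, -0.0, 0.0, 0.0]
[0.012, -0.0, 0.0, 0.0]
[0.012, -0.0, 0.0, 0.0]
[0.012, -0.0, 0.0, 0.0]
```

Call:
play_rows([
  [[0.015,0,0.002,0,1],[0.025,0,0.001,0,1],[0.03,0,0,0,1],[0.025,0,0,0,1],[0.01,0,0,0,1],[0.004,0,0,0,1],[0,0,0,0,1],[0,0,0,0,0.6],[0,0,0,0,0.2],[0,0,0,0,0.2]],
])

```text
time: 3.1
tool_pos: [0.4644, -0.2514, 0.0077]
tool_rot: [1.934, 1.553, -0.986]
contact_force: [0.2, 0.1, 0.4]
opening: 0.0725
```

```bash
python3 -c "
from h import *
im=robot.read_camera('top');cv2.imwrite('pics/t1.png',cv2.resize(im[150:290,230:380,::-1],None,fx=4,fy=4,interpolation=cv2.INTER_CUBIC))
plan((.46,-.248,.003),2)"
```

```text
at [ 0.4645 -0.2515  0.0077] head -77.3 F [ 0.8 -0.2  0.9] open 0.0685 t 3.15 q6 0.72
[0.002, -0.002, 0.002, 0.0]
[0.002, -0.002, 0.002, 0.0]
```

Call:
play_rows([
  [[0.003,-0.003,0.002,0,0.6],[0.003,-0.003,0.002,0,0.6],[0.0,-0.001,0.001,0,0.4],[0,0,0,0,0.0],[0,0,0,0,-0.2],[0,0,0,0,-0.4],[0,0,0,0,-0.4],[0,0,0,0,-0.4],[0,0,0,0,-0.4],[0,0,0,0,-0.4]],
])

```text
time: 4.15
tool_pos: [0.4578, -0.2454, 0.0018]
tool_rot: [1.953, 1.552, -0.967]
contact_force: [0.2, 1.2, -1.1]
opening: 0.0545
```

```bash
python3 -c "
from h import *
im=robot.read_camera('side');cv2.imwrite('pics/s1.png',cv2.resize(im[200:340,200:360,::-1],None,fx=4,fy=4,interpolation=cv2.INTER_CUBIC))
plan((.46,-.248,.003),2)"
```

```text
at [ 0.4578 -0.2454  0.0018] head -77.28 F [-0.3  0.5 -0.1] open 0.0546 t 4.2 q6 0.72
[-0.001, 0.002, -0.001, 0.0]
[-0.001, 0.002, -0.001, 0.0]
```

View pics/s1.png

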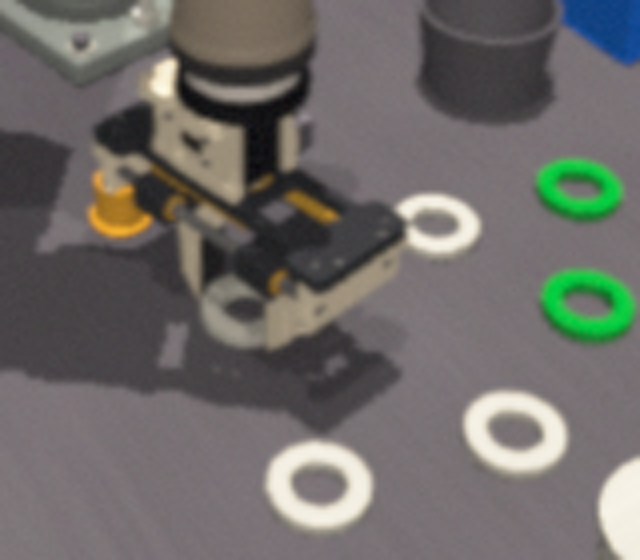

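Call:
play_rows([
  [[-0.02,0,0,0,-0.4],[-0.04,0,0,0,-0.4],[-0.04,0,0,-5,-0.4],[-0.04,0,0,-8,-0.4],[-0.02,0,0,-8,-0.4],[-0.01,0,0,-8,-0.4],[0,0,0,-8,-0.4],[0,0,0,-8,-0.4],[0,0,0,-8,-0.4],[0,0,0,-8,-0.4]],
])

```text
time: 5.2
tool_pos: [0.4547, -0.2417, 0.1776]
tool_rot: [0.789, 1.555, -1.025]
contact_force: [0.4, -0.1, -1.6]
opening: 0.0543
```

```bash
python3 -c "
from h import *
plan((.529,.1217,.165),9,11.56)"
```

```text
at [ 0.4547 -0.2417  0.1776] head -13.94 F [ 0.4 -0.1 -1.6] open 0.0543 t 5.2 q6 -0.39
[0.001, -0.002, -0.041, np.float64(-2.8)]
[0.001, 0.0, -0.041, np.float64(-2.8)]
[0.001, 0.002, -0.041, np.float64(-2.8)]
[0.001, 0.004, -0.041, np.float64(-2.8)]
[0.001, 0.006, -0.041, np.float64(-2.8)]
[0.001, 0.008, -0.04, np.float64(-2.8)]
[0.001, 0.01, -0.04, np.float64(-2.8)]
[0.001, 0.012, -0.039, np.float64(-2.8)]
[0.001, 0.014, -0.039, np.float64(-2.8)]
```

Call:
play_rows([
  [[0.001,-0.002,-0.041,-2.8,-0.4],[0.001,0,-0.041,-2.8,-0.4],[0.001,0.002,-0.041,-2.8,-0.4],[0.001,0.004,-0.041,-2.8,-0.4],[0.001,0.006,-0.041,-2.8,-0.4],[0.001,0.008,-0.04,-2.8,-0.4],[0.001,0.01,-0.04,-2.8,-0.4],[0.001,0.012,-0.039,-2.8,-0.4],[0.001,0.013,-0.036,-2.8,-0.4],[0,0,0,0,-0.4]],
])

```text
time: 6.2
tool_pos: [0.5238, 0.131, 0.1615]
tool_rot: [0.24, 1.556, -1.117]
contact_force: [-0.1, -0.2, -1.7]
opening: 0.0544
```

```bash
python3 -c "
from h import *
for c in ('side','top'):
  im=robot.read_camera(c);cv2.imwrite(f'pics/{c}2.png',cv2.resize(im[130:250,140:300,::-1] if c=='side' else im[150:250,150:260,::-1],None,fx=5,fy=5,interpolation=cv2.INTER_CUBIC))
plan((.529,.1217,.165),2,11.56)"
```

```text
at [0.5234 0.1275 0.1615] head 12.05 F [-0.7 -0.1 -2.1] open 0.0545 t 6.3 q6 -0.1
[-0.002, 0.002, 0.003, np.float64(0.2)]
[-0.002, 0.002, 0.003, np.float64(0.2)]
```

View pics/side2.png

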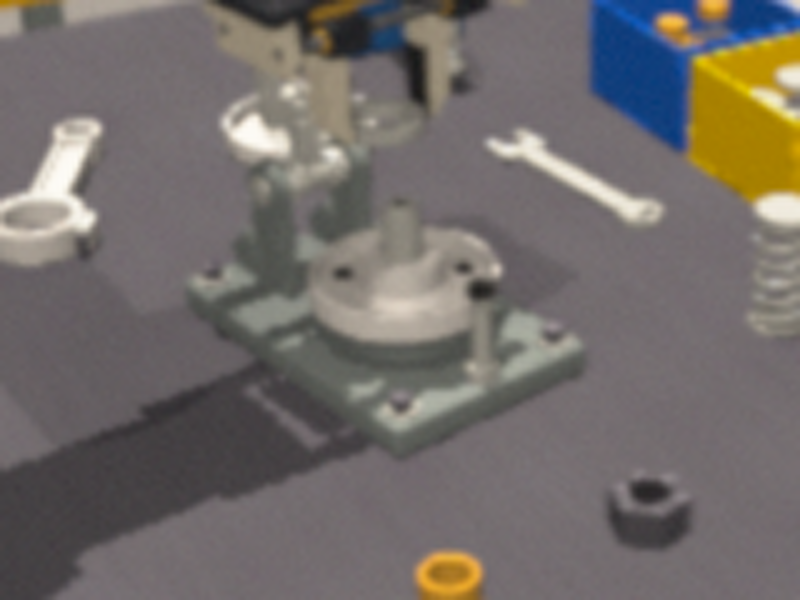

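View pics/top2.png

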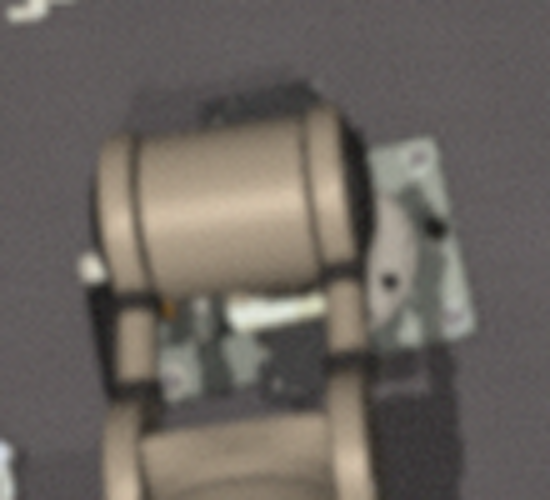

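```bash
python3 - <<'E'
from h import *
for c,sd in(("top",(213,190)),("side",(209,185))):
    im=cv2.imread(f"pics/{c}0.png").astype(int)
    m=(im.min(2)>(165 if c=="top" else 150)).astype(np.uint8)
    n,lab,stt,cen=cv2.connectedComponentsWithStats(m)
    i=min((i for i in range(1,n) if stt[i,4]>150),key=lambda i:np.hypot(*(cen[i]-[(215,201),(220,187)][c=="side"])))
    pts=max(cv2.findContours((lab==i).astype(np.uint8),cv2.RETR_EXTERNAL,cv2.CHAIN_APPROX_NONE)[0],key=len)
    pts=cv2.convexHull(pts)
    e=cv2.fitEllipse(pts);print(c,stt[i],cen[i],e)
    v=cv2.resize((im).astype(np.uint8),None,fx=4,fy=4);cv2.ellipse(v,((e[0][0]*4+2,e[0][1]*4+2),(e[1][0]*4,e[1][1]*4),e[2]),(0,0,255),1)
    x,y=map(int,e[0]);cv2.imwrite(f"pics/e_{c}.png",v[4*y-200:4*y+200,4*x-200:4*x+200])
    for z in(.05,.055,.06,.065,.07):print(z,onz(c,e[0],z).round(4))
E
python3 -c "
import cv2,numpy as np
cv2.imwrite('pics/e.png',np.hstack([cv2.imread('pics/e_top.png'),cv2.imread('pics/e_side.png')]))"
```

```text
top [199 184  34  35 885] [215.55254237 200.86214689] ((215.49659729003906, 200.94447326660156), (33.8569450378418, 34.96957015991211), 45.026817321777344)
0.05 [0.5298 0.1259 0.05  ]
0.055 [0.5295 0.1255 0.055 ]
0.06 [0.5291 0.125  0.06  ]
0.065 [0.5287 0.1246 0.065 ]
0.07 [0.5283 0.1241 0.07  ]
side [188 175  52  41 861] [216.79442509 191.56794425] ((217.5857391357422, 193.74810791015625), (38.89265823364258, 53.53074645996094), 83.28092193603516)
0.05 [0.5043 0.0938 0.05  ]
0.055 [0.5009 0.0861 0.055 ]
0.06 [0.4975 0.0784 0.06  ]
0.065 [0.4942 0.0707 0.065 ]
0.07 [0.4908 0.063  0.07  ]
```

View pics/e.png

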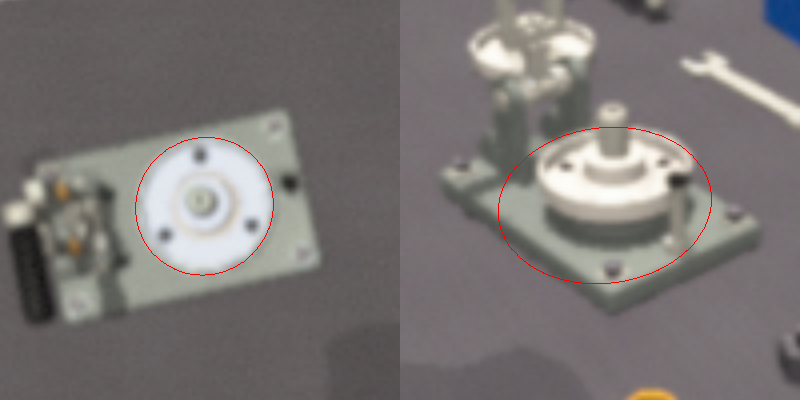

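```bash
python3 - <<'E'
from h import *
T=lambda x,y:(((x+.5)/7-.5)+155,((y+.5)/7-.5)+165)
S=lambda x,y:(((x+.5)/4.4-.5)+165,((y+.5)/4.4-.5)+90)
a=tri((220.2,184.1),(215.5,200.9));b=tri(S(243,354),T(422,247));print(a,b)
print(tri(S(316,430),T(577,215)))
for p in (a,b):
  print(proj("top",p),proj("side",p))
# 3D: rim width left/right in side ->check circle proj
for y in(.122,.1235,.125):
  for s in (.066,.070,.074,.078):
    c=np.array([proj("side",(.529+.06*np.cos(t),y+.06*np.sin(t),s-.01)) for t in np.linspace(0,6.28,60)])
    print(y,s,"rim side",c.min(0).round(1),c.max(0).round(1),"tip",proj("side",(.529,y,s+.037)).round(1),"toptip",proj("top",(.529,y,s+.037)).round(1))
E
python3 - <<'E'
import cv2
a=cv2.imread("pics/side0.png")
v=cv2.resize(a[160:225,185:260],None,fx=10,fy=9.2,interpolation=cv2.INTER_NEAREST)
v=cv2.resize(a[165:215,190:250],None,fx=12,fy=12,interpolation=cv2.INTER_NEAREST)
for i in range(190,250,10):cv2.putText(v,str(i),((i-190)*12,10),0,.4,(0,0,255));cv2.line(v,((i-190)*12,0),((i-190)*12,600),(0,0,255),1)
for i in range(165,215,10):cv2.putText(v,str(i),(0,(i-165)*12+12),0,.4,(0,0,255));cv2.line(v,(0,(i-165)*12),(720,(i-165)*12),(0,0,255),1)
cv2.imwrite("pics/sgrid.png",v)
E
```

```text
[0.52888669 0.1249204  0.06197605] [0.52869901 0.12241272 0.11280647]
[0.54565552 0.0469567  0.0842941 ]
[215.47829567 200.95351958] [220.26510847 184.09418962]
[214.8500341 199.8745816] [219.86186557 170.06635121]
0.122 0.066 rim side [201.7 177.1] [239.8 196. ] tip [220.1 172.9] toptip [215.2 200. ]
0.122 0.07 rim side [201.6 176. ] [239.8 194.9] tip [220.1 171.8] toptip [215.1 199.9]
0.122 0.074 rim side [201.5 174.9] [239.8 193.7] tip [220.  170.6] toptip [215.  199.8]
0.122 0.078 rim side [201.4 173.9] [239.7 192.6] tip [220.  169.5] toptip [214.9 199.7]
0.1235 0.066 rim side [201.5 176.9] [239.6 195.8] tip [219.9 172.7] toptip [214.8 200. ]
0.1235 0.07 rim side [201.4 175.8] [239.6 194.6] tip [219.9 171.6] toptip [214.7 199.9]
0.1235 0.074 rim side [201.3 174.7] [239.5 193.5] tip [219.8 170.4] toptip [214.6 199.8]
0.1235 0.078 rim side [201.2 173.7] [239.5 192.4] tip [219.8 169.3] toptip [214.5 199.7]
0.125 0.066 rim side [201.3 176.7] [239.4 195.5] tip [219.7 172.5] toptip [214.4 200. ]
0.125 0.07 rim side [201.2 175.6] [239.3 194.4] tip [219.7 171.4] toptip [214.3 199.9]
0.125 0.074 rim side [201.1 174.6] [239.3 193.3] tip [219.6 170.2] toptip [214.1 199.8]
0.125 0.078 rim side [201.  173.5] [239.3 192.1] tip [219.6 169.1] toptip [214.  199.8]
```

View pics/sgrid.png

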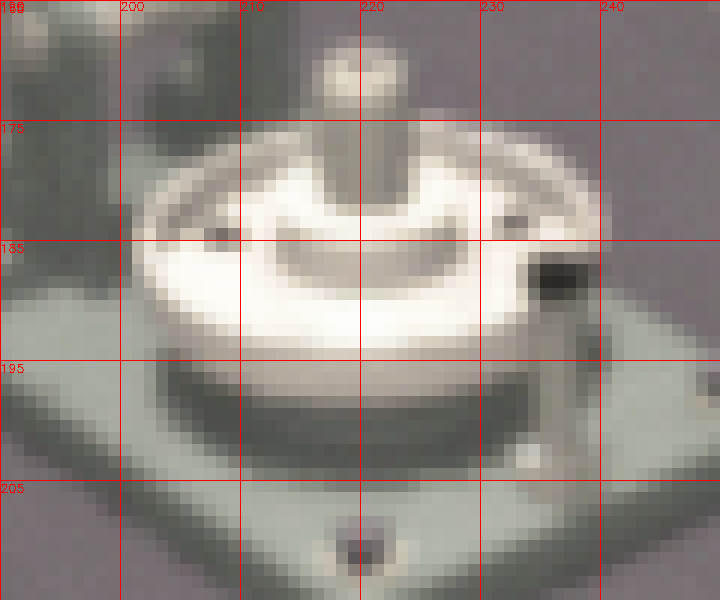

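Call:
play_rows([
  [[0.01,0.002,0.003,0.2,-0.4],[0.01,0.002,0.003,0.2,-0.4],[0.008,0,0,0,-0.4],[0,0,0,0,-0.4],[0,0,0,0,-0.4],[0,0,0,0,-0.4],[0,0,0,0,-0.4],[0,0,0,0,-0.4],[0,0,0,0,-0.4],[0,0,0,0,-0.4]],
])

```text
time: 7.3
tool_pos: [0.5288, 0.1161, 0.1312]
tool_rot: [0.087, 1.554, -1.29]
contact_force: [0.4, -1.0, -1.0]
opening: 0.0544
```

```bash
python3 -c "
from h import *
im=robot.read_camera('side');cv2.imwrite('pics/s3.png',cv2.resize(im[130:220,170:280,::-1],None,fx=7,fy=6.6,interpolation=cv2.INTER_CUBIC))
plan((.5291,.122,.125),1,11.56,4)
print(proj('side',(.5288,.1235,.128)),proj('side',(.5288,.1235,.138)))"
```

```text
at [0.5289 0.1161 0.1312] head 11.14 F [ 0.1  0.7 -1.5] open 0.0541 t 7.35 q6 -0.1
[0.0061, 0.0014, -0.0059, np.float64(-0.4)]
[219.52540021 165.49932348] [219.3834295 162.5594475]
```

View pics/s3.png

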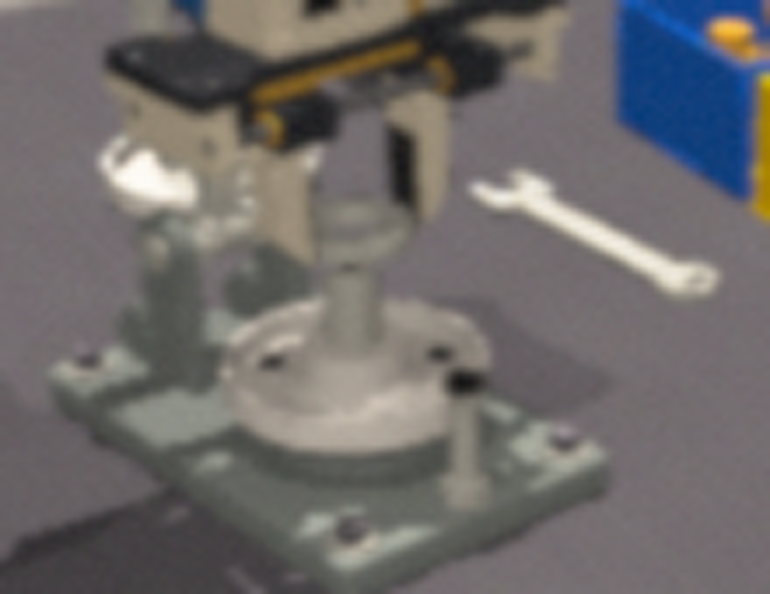

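Call:
play_rows([
  [[0.004,0.001,-0.004,-0.4,-0.4],[0,0,0,0,-0.4],[0,0,0,0,-0.4],[0,0,0,0,-0.4],[0,0,0,0,-0.4],[0,0,0,0,-0.4],[0,0,0,0,-0.4],[0,0,0,0,-0.4],[0,0,0,0,-0.4],[0,0,0,0,-0.4]],
])

```text
time: 8.35
tool_pos: [0.5291, 0.1207, 0.1269]
tool_rot: [0.093, 1.554, -1.276]
contact_force: [-0.7, -0.5, -0.7]
opening: 0.0543
```

```bash
python3 -c "
from h import *
plan((.5291,.122,.125),1,11.56,4)"
```

```text
at [0.5291 0.1207 0.1269] head 11.59 F [-0.7 -0.5 -0.7] open 0.0543 t 8.35 q6 -0.1
[0.0018, 0.0003, -0.0013, np.float64(0.0)]
```

Call:
play_rows([
  [[0.004,0,-0.001,0,-0.4],[0.004,0,0,0,-0.4],[0.004,0,0,0,-0.4],[0.003,0,0,0,-0.4],[0.003,0,0,0,-0.4],[0.003,0,0,0,-0.4],[0.002,0,0,0,-0.4],[0,0,0,0,-0.4],[0,0,0,0,-0.4],[0,0,0,0,-0.4]],
])

```text
time: 9.35
tool_pos: [0.5288, 0.1213, 0.1013]
tool_rot: [0.039, 1.554, -1.329]
contact_force: [0.7, -0.0, -1.2]
opening: 0.0539
```

```bash
python3 -c "
from h import *
im=robot.read_camera('side');cv2.imwrite('pics/s4.png',cv2.resize(im[130:220,170:280,::-1],None,fx=7,fy=6.6,interpolation=cv2.INTER_CUBIC))
plan((.5291,.122,.125),1,11.56,4);print(robot.observe()['torque'].round(2))"
```

```text
at [0.5288 0.1213 0.1013] head 11.59 F [-0.3  0.  -1.2] open 0.054 t 9.4 q6 -0.1
[-0.0237, 0.0004, -0.0003, np.float64(0.0)]
[-0.03 -0.1  -0.01]
```

View pics/s4.png

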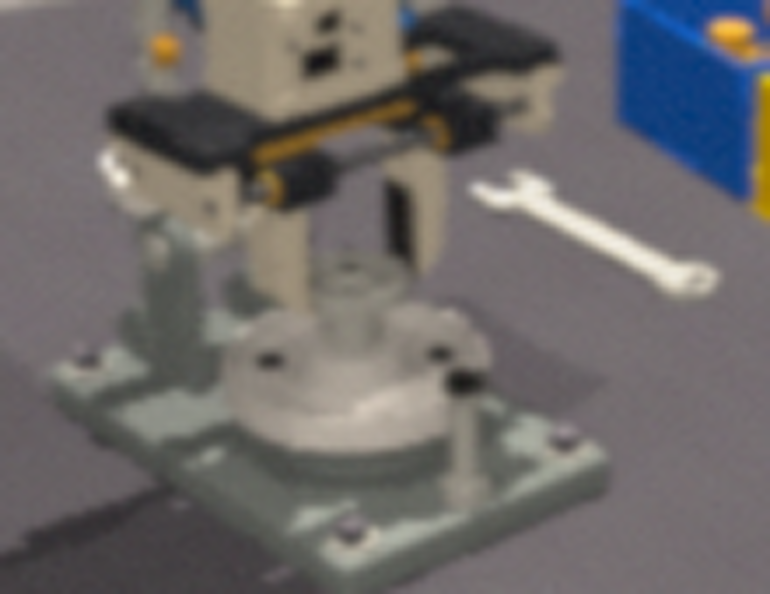

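Call:
play_rows([
  [[0.004,0,0,0,-0.4],[0.003,0,0,0,-0.4],[0.003,0,0,0,-0.4],[0.003,0,0,0,-0.4],[0.002,0,0,0,-0.4],[0.001,0,0,0,-0.4],[0,0,0,0,-0.4],[0,0,0,0,-0.4],[0,0,0,0,-0.4],[0,0,0,0,-0.4]],
])

```text
time: 10.4
tool_pos: [0.529, 0.121, 0.0841]
tool_rot: [0.069, 1.554, -1.299]
contact_force: [0.3, -0.2, 0.3]
opening: 0.0542
```

Call:
play_rows([
  [[0.002,0,0,0,-0.4],[0,0,0,0,-0.4],[0.002,0,0,0,-0.4],[0,0,0,0,-0.4],[0.001,0,0,0,-0.4],[0,0,0,0,-0.4],[0,0,0,0,-0.4],[0,0,0,0,-0.4],[0,0,0,0,-0.4],[0,0,0,0,-0.4]],
])

```text
time: 11.4
tool_pos: [0.5292, 0.1209, 0.0788]
tool_rot: [0.095, 1.554, -1.273]
contact_force: [-0.4, 0.1, -0.5]
opening: 0.0543
```

Call:
play_rows([
  [[0.001,0,0,0,-0.4],[0,0,0,0,-0.4],[0.001,0,0,0,-0.4],[0,0,0,0,-0.4],[0.001,0,0,0,-0.4],[0,0,0,0,-0.4],[0,0,0,0,-0.4],[0,0,0,0,-0.4],[0,0,0,0,-0.4],[0,0,0,0,-0.4]],
])

```text
time: 12.4
tool_pos: [0.5295, 0.1208, 0.077]
tool_rot: [0.176, 1.553, -1.192]
contact_force: [-0.7, -0.1, 1.4]
opening: 0.0541
```

Call:
play_rows([
  [[0.001,0,0,0,-0.4],[0,0,0,0,-0.4],[0.001,0,0,0,-0.4],[0,0,0,0,-0.4],[0,0,0,0,-0.4],[0,0,0,0,-0.4],[0,0,0,0,-0.4],[0,0,0,0,-0.4],[0,0,0,0,-0.4],[0,0,0,0,-0.4]],
])

```text
time: 13.4
tool_pos: [0.5297, 0.1208, 0.0769]
tool_rot: [0.234, 1.553, -1.134]
contact_force: [-1.0, -0.3, 3.4]
opening: 0.0541
```

Call:
play_rows([
  [[0,0,0,0,0.5],[0,0,0,0,0.5],[0,0,0,0,0.5],[0,0,0,0,0.5],[-0.01,0,0,0,0.5],[-0.02,0,0,0,0.5],[-0.03,0,0,0,0.5],[-0.03,0,0,0,0.5],[0,0,0,0,0.5],[0,0,0,0,0.5]],
])

```text
time: 14.4
tool_pos: [0.5289, 0.1223, 0.1716]
tool_rot: [0.217, 1.553, -1.151]
contact_force: [-0.2, -1.2, -1.3]
opening: 0.0691
```

```bash
python3 -c "
from h import *
im=robot.read_camera('side');cv2.imwrite('pics/s5.png',cv2.resize(im[130:220,170:280,::-1],None,fx=7,fy=6.6,interpolation=cv2.INTER_CUBIC))
plan((.5288,.0435,.36),4,-78.4,3)"
```

```text
at [0.5293 0.1224 0.1717] head 11.6 F [-0.2  0.6 -0.1] open 0.0691 t 14.45 q6 -0.1
[-0.047, -0.004, 0.02, np.float64(22.5)]
[-0.047, 0.004, 0.02, np.float64(22.5)]
[-0.047, 0.011, 0.017, np.float64(22.5)]
[-0.047, 0.017, 0.011, np.float64(22.5)]
```

View pics/s5.png

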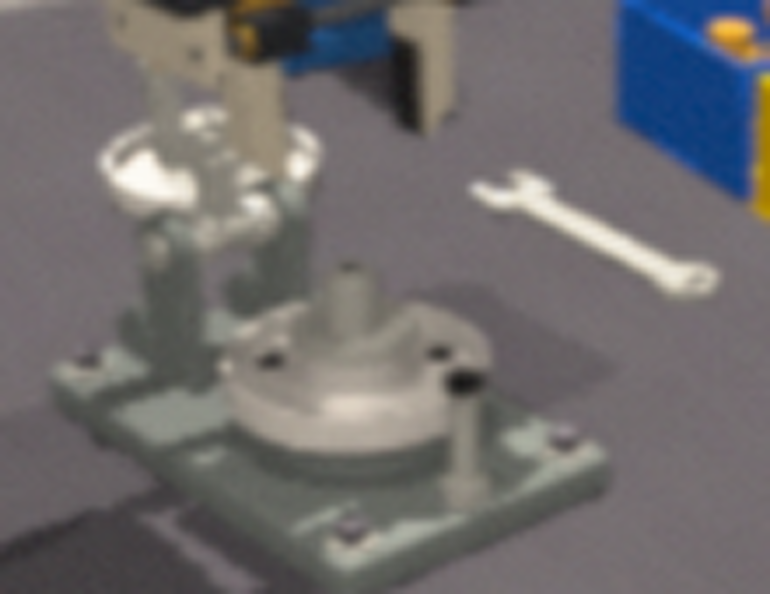

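Run:
```python
from h import *
T=lambda x,y:(((x+.5)/7-.5)+155,((y+.5)/7-.5)+165)
S=lambda x,y:(((x+.5)/4.4-.5)+165,((y+.5)/4.4-.5)+90)
print(tri(S(72,60),T(124,376)))
# ends: free end and arm end
print(tri(S(27,70),T(140,455)),tri(S(115,50),T(108,300)))
a=np.radians(101.56)
for y in(8,45,82):
  P=(116.5,y,304.3);w=(.5288+np.cos(a)*P[0]/1e3-np.sin(a)*P[1]/1e3,.1235+np.sin(a)*P[0]/1e3+np.cos(a)*P[1]/1e3,P[2]/1e3)
  print(np.round(w,4),(proj("side",w)-[165,90])*4.4,(proj("top",w)-[155,165])*7)
```

```text
[0.46166536 0.23049944 0.30486161]
[0.42810443 0.22391434 0.30524381] [0.49446016 0.2369358  0.30486014]
[0.4976 0.236  0.3043] [117.22768418  48.76806086] [107.93436557 288.13796554]
[0.4614 0.2286 0.3043] [71.13432837 59.91090121] [125.63564423 373.94596208]
[0.4251 0.2212 0.3043] [23.34288341 71.48999117] [143.49840441 460.29881295]
```

Call:
play_rows([
  [[-0.04,0,0,0,0.7],[-0.045,0,0,0,0.7],[-0.045,0,0,0,0.7],[-0.04,0,0,0,0.7],[-0.02,0,0,8,0.7],[0,0,0,8,0.7],[0,0,0,8,0.7],[0,0,0,8,0.7],[0,0,0,8,0.7],[0,0,0,8,0.7]],
])

```text
time: 15.45
tool_pos: [0.5256, 0.1251, 0.3594]
tool_rot: [0.089, 1.549, -2.148]
contact_force: [1.0, -1.0, 0.2]
opening: 0.0783
```

```bash
python3 -c "
from h import *
plan((.456,.229,.36),7,-78.4,3)"
```

```text
at [0.5256 0.1251 0.3594] head -38.2 F [ 1.  -1.   0.2] open 0.0783 t 15.45 q6 0.77
[-0.0, -0.017, -0.006, np.float64(5.7)]
[-0.0, -0.017, -0.004, np.float64(5.7)]
[-0.0, -0.018, -0.002, np.float64(5.7)]
[-0.0, -0.018, -0.0, np.float64(5.7)]
[-0.0, -0.018, 0.002, np.float64(5.7)]
[-0.0, -0.018, 0.003, np.float64(5.7)]
[-0.0, -0.017, 0.005, np.float64(5.7)]
```

Call:
play_rows([
  [[0,-0.017,-0.006,5.7,0.7],[0,-0.017,-0.004,5.7,0.7],[0,-0.018,-0.002,5.7,0.7],[0,-0.018,0,5.7,0.7],[0,-0.018,0.002,5.7,0.7],[0,-0.018,0.003,5.7,0.7],[0,-0.015,0.004,5.7,0.7],[0,0,0,0,0.7],[0,0,0,0,0.7],[0,0,0,0,0.7]],
])

```text
time: 16.45
tool_pos: [0.4554, 0.2307, 0.3473]
tool_rot: [0.461, 1.531, -2.503]
contact_force: [-0.0, -0.0, -0.0]
opening: 0.078
```

```bash
python3 -c "
from h import *
plan((.457,.2295,.287),4,-78.4,3)"
```

```text
at [0.4554 0.2307 0.3473] head -79.79 F [-0. -0. -0.] open 0.078 t 16.45 q6 1.72
[0.015, 0.0, -0.001, np.float64(-0.3)]
[0.015, 0.0, -0.001, np.float64(-0.3)]
[0.015, 0.0, -0.001, np.float64(-0.3)]
[0.015, 0.0, -0.001, np.float64(-0.3)]
```

Call:
play_rows([
  [[0.02,0,-0.001,0,0.5],[0.02,0,0,0,0.5],[0.015,0,0,0,0.2],[0.005,0,0,0,0],[0,0,0,0,-0.4],[0,0,0,0,-0.8],[0,0,0,0,-0.8],[0,0,0,0,-0.8],[0,0,0,0,-0.8],[0,0,0,0,-0.8]],
], grip_force=30)

```text
time: 17.45
tool_pos: [0.4579, 0.2269, 0.2869]
tool_rot: [0.451, 1.535, -2.509]
contact_force: [0.1, 2.1, -3.1]
opening: 0.0232
```

```bash
python3 -c "
from h import *
im=robot.read_camera('side');cv2.imwrite('pics/s6.png',cv2.resize(im[70:220,140:280,::-1],None,fx=4,fy=4,interpolation=cv2.INTER_CUBIC))
plan((.457,.2295,.287),1,-78.4,3)"
```

```text
at [0.4579 0.2269 0.2868] head -79.56 F [-0.8  3.7 -2.3] open 0.0231 t 17.5 q6 1.71
[-0.0, -0.003, 0.0, np.float64(-1.2)]
```

View pics/s6.png

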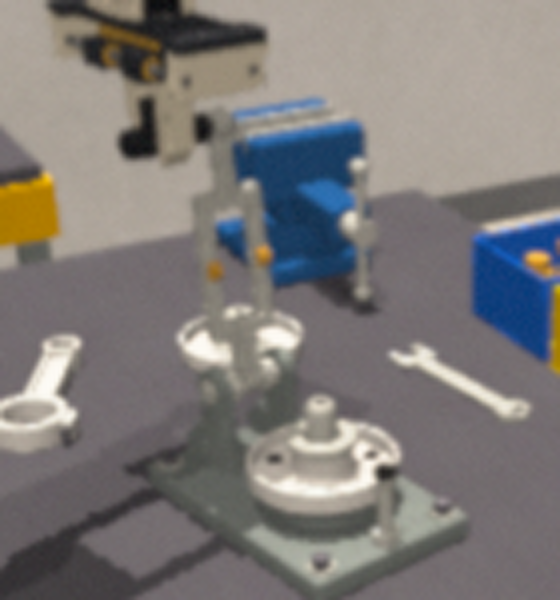

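```bash
cat > arc.py <<'E'
from h import *
import sys
a=np.radians(101.56);ux=np.array([np.cos(a),np.sin(a),0]);uy=np.array([-np.sin(a),np.cos(a),0])
hub=np.array([.5288,.1235,0])
# TCP offset from roller axis in jig x,y,z taken from start-of-arc measurement
def jig(p): d=p-hub;return np.array([d@ux,d@uy,p[2]])
p0=jig(np.array([.4579,.2269,.2868]));off=p0-np.array([.1-.21*np.cos(1.65),.045,.095+.21*np.sin(1.65)])
def run(qe,n):
    s,Rm=st();p=jig(s["tool_pos"])-off;v=p-np.array([.1,.045,.095])
    q=np.arctan2(v[2],-v[0]);r=np.hypot(v[0],v[2])
    print("q",q.round(4),"r",r.round(4),"y err",v[1].round(4),"F",s["contact_force"].round(1),"open",s["opening"].round(4),"t",s["time"].round(2),"off",off.round(4),"z",s["tool_pos"][2].round(4))
    cur=v.copy()
    for i in range(1,n+1):
        qq=q+(qe-q)*i/n;t=np.array([-.21*np.cos(qq),0,.21*np.sin(qq)]);d=t-cur;cur=t
        w=Rm.T@(d[0]*ux+d[1]*uy+np.array([0,0,d[2]]));print((w*1000).round(1))
run(float(sys.argv[1]),int(sys.argv[2]))
E
python3 arc.py 1.2 9
```

```text
Traceback (most recent call last):
  File "arc.py", line 16, in <module>
    run(float(sys.argv[1]),int(sys.argv[2]))
    ~~~^^^^^^^^^^^^^^^^^^^^^^^^^^^^^^^^^^^^^
  File "arc.py", line 11, in run
    print("q",q.round(4),"r",r.round(4),"y err",v[1].round(4),"F",s["contact_force"].round(1),"open",s["opening"].round(4),"t",s["time"].round(2),"off",off.round(4),"z",s["tool_pos"][2].round(4))
                                                                                                     ^^^^^^^^^^^^^^^^^^
AttributeError: 'float' object has no attribute 'round'
```

```bash
sed -i 's/s\["opening"\].round(4)/round(s["opening"],4)/;s/s\["time"\].round(2)/round(s["time"],2)/' arc.py; python3 arc.py 1.2 9
```

```text
q 1.6499 r 0.21 y err 0.0 F [-0.8  3.7 -2.3] open 0.0231 t 17.5 off [-0.0011  0.0037 -0.0175] z 0.2868
[-0.4 10.5 -0.2]
[ 0.1 10.5 -0.2]
[ 0.6 10.5 -0.2]
[ 1.2 10.4 -0.2]
[ 1.7 10.4 -0.3]
[ 2.2 10.3 -0.3]
[ 2.7 10.1 -0.3]
[ 3.2 10.  -0.3]
[ 3.7  9.8 -0.3]
```

Call:
play_rows([
  [[0,0.01,0,0,-0.8],[0,0.01,0,0,-0.8],[0.001,0.01,0,0,-0.8],[0.001,0.01,0,0,-0.8],[0.002,0.01,0,0,-0.8],[0.002,0.01,0,0,-0.8],[0.003,0.01,0,0,-0.8],[0.003,0.01,0,0,-0.8],[0.004,0.01,0,0,-0.8],[0,0,0,0,-0.8]],
])

```text
time: 18.5
tool_pos: [0.4771, 0.1318, 0.271]
tool_rot: [0.434, 1.542, -2.526]
contact_force: [2.3, 4.2, -2.9]
opening: 0.0228
```

```bash
python3 arc.py 0.75 9
```

```text
q 1.1772 r 0.2095 y err 0.0002 F [ 2.3  4.2 -2.9] open 0.0228 t 18.5 off [-0.0011  0.0037 -0.0175] z 0.271
[ 3.7  9.2 -0.5]
[ 4.6  8.9 -0.3]
[ 5.   8.6 -0.3]
[ 5.4  8.4 -0.3]
[ 5.8  8.1 -0.3]
[ 6.2  7.8 -0.3]
[ 6.5  7.5 -0.3]
[ 6.9  7.2 -0.3]
[ 7.2  6.9 -0.3]
```

Following the arc well (radius 209.5 mm), low forces.

Call:
play_rows([
  [[0.004,0.009,0,0,-0.8],[0.005,0.009,0,0,-0.8],[0.005,0.009,-0.001,0,-0.8],[0.005,0.008,0,0,-0.8],[0.006,0.008,0,0,-0.8],[0.006,0.008,-0.001,0,-0.8],[0.006,0.007,0,0,-0.8],[0.007,0.007,0,0,-0.8],[0.007,0.007,0,0,-0.8],[0,0,0,0,-0.8]],
])

```text
time: 19.5
tool_pos: [0.4919, 0.0587, 0.2177]
tool_rot: [0.252, 1.546, -2.708]
contact_force: [1.4, 4.3, -1.8]
opening: 0.0227
```

```bash
python3 arc.py 0.35 9
```

```text
q 0.7352 r 0.209 y err 0.0004 F [ 1.4  4.3 -1.8] open 0.0227 t 19.5 off [-0.0011  0.0037 -0.0175] z 0.2177
[ 6.2  6.6 -0.7]
[ 7.1  5.5 -0.3]
[ 7.3  5.2 -0.3]
[ 7.5  4.9 -0.3]
[ 7.7  4.6 -0.3]
[ 7.9  4.3 -0.3]
[ 8.1  3.9 -0.3]
[ 8.2  3.6 -0.3]
[ 8.4  3.2 -0.3]
```

Call:
play_rows([
  [[0.006,0.006,-0.001,0,-0.8],[0.007,0.006,0,0,-0.8],[0.007,0.005,-0.001,0,-0.8],[0.008,0.005,0,0,-0.8],[0.008,0.005,0,0,-0.8],[0.008,0.004,-0.001,0,-0.8],[0.008,0.004,0,0,-0.8],[0.008,0.004,0,0,-0.8],[0.008,0.003,0,0,-0.8],[0,0,0,0,-0.8]],
])

```text
time: 20.5
tool_pos: [0.5004, 0.0168, 0.1443]
tool_rot: [-0.019, 1.546, -2.979]
contact_force: [0.4, 4.1, 0.1]
opening: 0.0233
```

```bash
python3 arc.py 0.08 8
```

```text
q 0.326 r 0.2087 y err 0.0005 F [0.4 4.1 0.1] open 0.0233 t 20.5 off [-0.0011  0.0037 -0.0175] z 0.1443
[ 5.7  3.2 -0.7]
[ 6.2  1.8 -0.2]
[ 6.3  1.6 -0.2]
[ 6.3  1.4 -0.2]
[ 6.3  1.2 -0.2]
[ 6.4  1.  -0.2]
[ 6.4  0.8 -0.2]
[ 6.4  0.6 -0.2]
```

Call:
play_rows([
  [[0.006,0.003,-0.001,0,-0.8],[0.006,0.002,0,0,-0.8],[0.006,0.002,0,0,-0.8],[0.006,0.001,0,0,-0.8],[0.006,0.001,0,0,-0.8],[0.006,0.001,0,0,-0.8],[0.006,0.001,0,0,-0.8],[0.005,0,0,0,-0.8],[0,0,0,0,-0.8],[0,0,0,0,-0.8]],
])

```text
time: 21.5
tool_pos: [0.5024, 0.0068, 0.0937]
tool_rot: [-0.177, 1.547, -3.136]
contact_force: [-0.0, 5.4, 1.7]
opening: 0.0231
```

```bash
python3 arc.py 0.0 6
```

```text
q 0.078 r 0.2086 y err 0.0005 F [-0.   5.4  1.7] open 0.0231 t 21.5 off [-0.0011  0.0037 -0.0175] z 0.0937
[ 2.6  1.6 -0.6]
[ 2.7  0.2 -0.1]
[ 2.7  0.1 -0.1]
[ 2.7  0.1 -0.1]
[ 2.7  0.1 -0.1]
[ 2.7  0.  -0.1]
```

Now small downward steps, reading where the arm stops.

Call:
play_rows([
  [[0.003,0.001,0,0,-0.8],[0.003,0,0,0,-0.8],[0.003,0,0,0,-0.8],[0,0,0,0,-0.8],[0,0,0,0,-0.8],[0,0,0,0,-0.8],[0,0,0,0,-0.8],[0,0,0,0,-0.8],[0,0,0,0,-0.8],[0,0,0,0,-0.8]],
])

```text
time: 22.5
tool_pos: [0.5025, 0.0064, 0.0855]
tool_rot: [-0.212, 1.548, 3.112]
contact_force: [0.1, 4.8, 1.8]
opening: 0.0233
```

Call:
play_rows([
  [[0.003,0,0,0,-0.8],[0,0,0,0,-0.8],[0,0,0,0,-0.8],[0.003,0,0,0,-0.8],[0,0,0,0,-0.8],[0,0,0,0,-0.8],[0,0,0,0,-0.8],[0,0,0,0,-0.8],[0,0,0,0,-0.8],[0,0,0,0,-0.8]],
])

```text
time: 23.5
tool_pos: [0.5026, 0.0062, 0.0809]
tool_rot: [-0.188, 1.55, 3.136]
contact_force: [-0.3, 4.0, 3.5]
opening: 0.0229
```

```bash
python3 arc.py 0.0 3;python3 -c "
from h import *
im=robot.read_camera('side');cv2.imwrite('pics/s7.png',cv2.resize(im[110:220,170:280,::-1],None,fx=5.4,fy=5.4,interpolation=cv2.INTER_CUBIC))"
```

```text
q 0.0166 r 0.2085 y err 0.0004 F [-0.3  4.   3.5] open 0.0229 t 23.5 off [-0.0011  0.0037 -0.0175] z 0.0809
[ 1.1  1.5 -0.5]
[ 1.2  0.  -0. ]
[ 1.2  0.  -0. ]
```

View pics/s7.png

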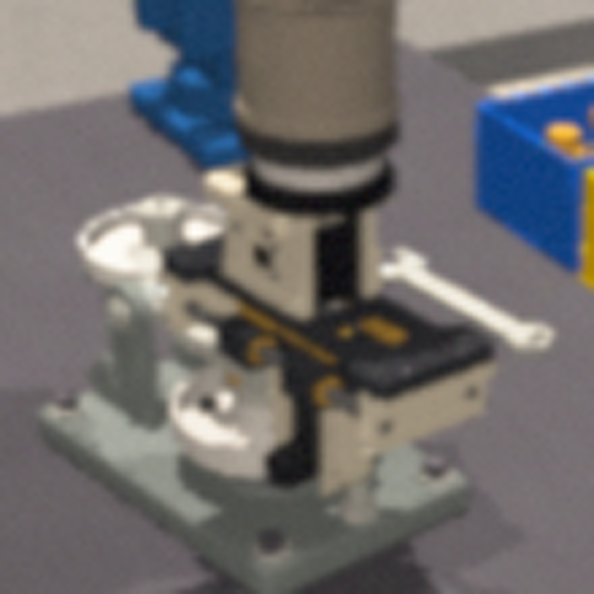

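Call:
play_rows([
  [[0.003,0,0,0,-0.8],[0.003,0,0,0,-0.8],[0.003,0,0,0,-0.8],[0.003,0,0,0,-0.8],[0.003,0,0,0,-0.8],[0.003,0,0,0,-0.8],[0.003,0,0,0,-0.8],[0.003,0,0,0,-0.8],[0.003,0,0,0,-0.8],[0.003,0,0,0,-0.8]],
])

```text
time: 24.55
tool_pos: [0.5032, 0.0062, 0.0791]
tool_rot: [0.576, 1.564, -2.378]
contact_force: [-9.8, 5.4, 32.5]
opening: 0.0234
```

```bash
python3 arc.py 0.0 2;python3 -c "
from h import *
im=robot.read_camera('top');cv2.imwrite('pics/t8.png',cv2.resize(im[140:260,150:290,::-1],None,fx=5,fy=5,interpolation=cv2.INTER_CUBIC))"
```

```text
q 0.0077 r 0.2087 y err -0.0002 F [-9.8  5.4 32.5] open 0.0234 t 24.55 off [-0.0011  0.0037 -0.0175] z 0.0791
[0.8 1.3 0.1]
[ 0.8 -0.  -0. ]
```

View pics/t8.png

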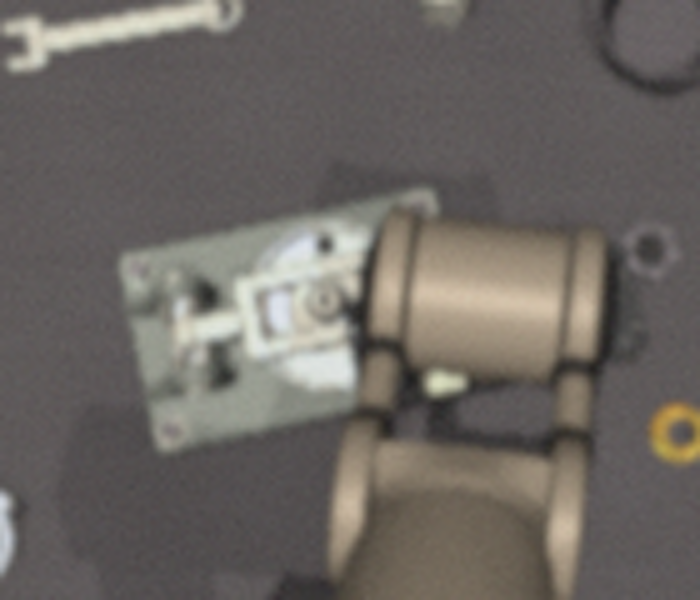

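Call:
play_rows([
  [[0,0,0,0,-0.8],[0,0,0,0,-0.8],[0,0,0,0,-0.8],[0,0,0,0,-0.8],[0,0,0,0,-0.8],[0,0,0,0,-0.8],[0,0,0,0,-0.8],[0,0,0,0,-0.8],[0,0,0,0,-0.8],[0,0,0,0,-0.8]],
])

```text
time: 25.6
tool_pos: [0.503, 0.0062, 0.0804]
tool_rot: [0.629, 1.564, -2.325]
contact_force: [-0.4, 4.2, 5.0]
opening: 0.023
```

Call:
play_rows([
  [[-0.001,0,0,0,-0.8],[0,0,0,0,-0.8],[0,0,0,0,-0.8],[0,0,0,0,-0.8],[0,0,0,0,-0.8],[0,0,0,0,-0.8],[0,0,0,0,-0.8],[0,0,0,0,-0.8],[0,0,0,0,-0.8],[0,0,0,0,-0.8]],
])

```text
time: 26.6
tool_pos: [0.503, 0.0062, 0.0806]
tool_rot: [0.535, 1.563, -2.418]
contact_force: [0.4, 4.5, 2.0]
opening: 0.0232
```

Call:
play_rows([
  [[-0.002,0,0,0,-0.8],[0,0,0,0,-0.8],[0,0,0,0,-0.8],[0,0,0,0,-0.8],[0,0,0,0,-0.8],[0,0,0,0,-0.8],[0,0,0,0,-0.8],[0,0,0,0,-0.8],[0,0,0,0,-0.8],[0,0,0,0,-0.8]],
])

```text
time: 27.6
tool_pos: [0.503, 0.0063, 0.0828]
tool_rot: [0.518, 1.563, -2.436]
contact_force: [-0.0, 4.6, 1.4]
opening: 0.0232
```

Call:
play_rows([
  [[0.002,0,0,0,-0.8],[0.002,0,0,0,-0.8],[0.002,0,0,0,-0.8],[0.003,0,0,0,-0.8],[0.003,0,0,0,-0.8],[0.003,0,0,0,-0.8],[0.003,0,0,0,-0.8],[0.003,0,0,0,-0.8],[0.003,0,0,0,-0.8],[0.003,0,0,0,-0.8]],
], grip_force=40)

```text
time: 28.6
tool_pos: [0.5034, 0.0061, 0.0791]
tool_rot: [2.078, 1.559, -0.874]
contact_force: [-10.7, 5.2, 32.7]
opening: 0.0227
```

```bash
python3 arc.py 0.0 1;python3 -c "
from h import *
im=robot.read_camera('side');cv2.imwrite('pics/s9.png',cv2.resize(im[120:350,170:400,::-1],None,fx=2.6,fy=2.6,interpolation=cv2.INTER_CUBIC))";python3 arc.py 0 1
```

```text
q 0.0078 r 0.2089 y err -0.0004 F [-10.7   5.2  32.7] open 0.0227 t 28.6 off [-0.0011  0.0037 -0.0175] z 0.0791
[1.6 1.1 0.4]
q 0.0079 r 0.2089 y err -0.0004 F [-9.6  4.8 33. ] open 0.0229 t 28.65 off [-0.0011  0.0037 -0.0175] z 0.0791
[1.7 1.1 0.3]
```

View pics/s9.png

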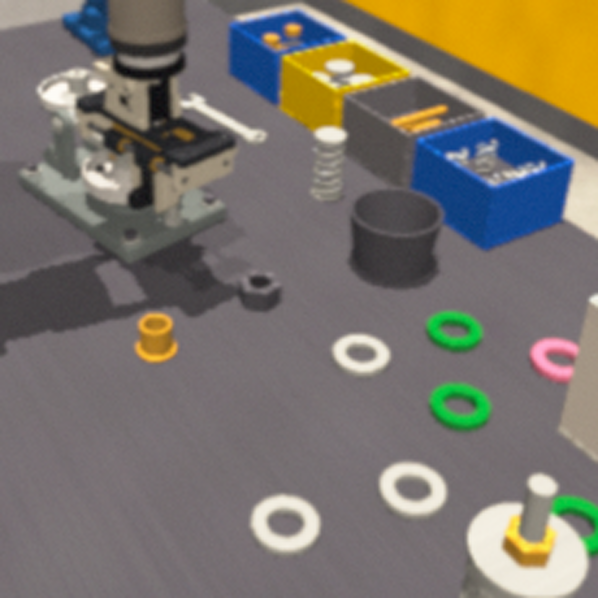

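```bash
python3 -c "
from cell import robot
print(robot.hand_in());s=robot.observe();print(s['time'],s['tool_pos'],s['contact_force'],s['opening'])"
```

```text
the job is handed in; nothing more can be done
None
the job is handed in; nothing more can be done
```

I put one steel spacer ring over the hub, swung the clamp arm down onto it, and handed in at about 28.7 s. At hand-in I was still gripping the black handle and pressing down with about 33 N.

**How many rings:** The evidence points to one ring being enough, but I did not see the nip directly because the gripper hid the stop screw from the side camera.

| Check | Result | What it means |
|---|---|---|
| Feeling the seat with the ring | seat about 75 mm up | ring top about 2 mm above the shoes' stop height |
| Camera estimate of the seat | about 74 mm up | ring top about 1 mm above it |
| Handle height when the arm met resistance | about 3 mm above its calculated stop position | shoes about 1.4 mm above their stop |
| Handle height under the final 33 N press | about 1.6 mm above it | shoes about 0.8 mm above their stop |

These agree to within about 1 mm. I did not close the arm without a ring to measure its true stop position, so the handle figures rest on that calculated position.

**Last checks:** The handle was still gripped (opening 23 mm) and the push held steady between the last two readings. The top view, taken during an earlier press, showed the fork around the hub. The last side picture showed the other three spacers, the green and pink look-alikes and the bystander parts in view undisturbed. The connecting rod was not in that picture, and I moved nothing else.

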